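Shake the last trim weight out of the bakelite jar

ROBOT

A 6-joint arm with a two-finger parallel gripper is mounted at the origin on the work surface. World frame = base frame: x ahead of the robot, y to its left, z up, the work surface at z = 0. Lengths are in m, angles in rad, forces in N, time in s.
With the tool pointing down it reaches from about 0.25 to 0.85 m from the base axis. Payload 12.5 kg.
Tool frame: the origin (TCP) lies between the finger pads; the fingertips stand 25 mm ahead of it and the grasp point (between the pads) lies 6 mm ahead of it; z points along the fingers, y is the line along which they close (so a half turn about z gives the same grasp; the last joint's range is limited). The gripper opens to 93 mm and grips with 3 to 60 N. Pads are 15 mm wide; open, the fingers measure 128 mm over their backs; the gripper's body (75 mm by 188 mm) begins 65 mm behind the grasp point.
Start: joints at [-1.276, 0.351, 1.652, -0, 1.139, -0.085], TCP at [0.204, -0.511, 0.244] pointing down, gripper open.
Joint ranges: [-2.75, 2.75], [-0.79, 2.1], [0.01, 2.65], [-1.57, 4.71], [0.07, 3.14], [-2.87, 2.87]. Speed limits (rad/s): [2.22, 2.22, 2.79, 3.14, 3.14, 3.14].

INTERFACE

Orientations are given as a unit quaternion [x, y, z, w].
In Python, from cell import r gives the robot as it stands. The module is installed in compiled form; this text tells all that it offers.
- The arm moves only by the shell command python3 -m inch 'ROWS'. ROWS is JSON, a list of rows, each an object with "dp": the shift along the world's x, y, z in cm, a list of three; "angular": the turn, a rotation vector about the world's x, y, z in rad, a list of three; "gripper": the finger opening in cm, from 0 to 9.3. In form: [{"dp": [tx, ty, tz], "angular": [rx, ry, rz], "gripper": gripper}, ...]. A call has 1 to 10 rows; each row shifts and turns the commanded pose from where the row before left it; what a row does not reach is not made up. A row lasts 1/8 s, in which the tool goes at most 62.5 mm and 10.7 degrees, less where a joint would pass 70% of its speed; a pose out of reach is approached as far as the arm can. A call is refused whole if a number of a shift passes 6.25 or a number of a turn 0.188, either way. A call with a gripper value outside its range is refused whole. The fingers move at their own pace and stop on an object; the grip force is fixed at half the most. Time passes only in rows, so rows that do not move let the fingers close. It gives the time, the measured TCP pose, the force, the opening and the grip force at its end, in the units of the state.
- r.sense(): the state, without advancing time (a new reading comes with each control period).
- r.read_camera(name): name is "scene" or "top" or "wrist"; returns a dict with "frame" (400x640x3 uint8, red, green, blue), "fx", "fy", "cx", "cy" (pixels), "extrinsics" (4x4, takes a point from world to camera coordinates); the wrist camera has in their place "hand_eye" (4x4, takes a point from camera to tool coordinates, whose origin is the TCP and whose axes are the flange's). Camera axes: x right, y down, z forward; pixel columns grow to the right and rows downward; lengths in m; the calibration is good to about 2 mm. A picture is of the moment at which its call begins: read the wrist's pose just before it. There is no depth.
- r.sign_off(): hands the job in; it is judged then, once.
Trained networks look in a picture, given as the dict that the camera call returned (one of the last four; its "shot" number tells which), for a name from the list of things; names that differ only in an ending like _2 or _b are one class to them, and where a whole thing is asked for, a point or a joint stands for the part that bears it (a point fixed in the world has none). Each returns a list of dicts, best first, with "conf" (0 to 1); they miss things now and then, are a little off and sometimes report something else, mostly with a low value. They report only what shows in the picture. A call takes as long as a camera call. They do not tell look-alikes from the thing itself.
- r.boxes_of(thing, picture): "centre" ([column, row] in pixels, amid what is visible of it).
- r.cut_out(thing, picture): "mask" (400x640 bool, what is visible of it) and "centre" ([column, row] in pixels, amid what is visible of it).
The state is a dict: "clock": time; "qpos": joint angles; "dq": joint speeds; "joint_torque": joint torques, N m; "tcp_pos": TCP position; "ee_rot": TCP orientation; "ft_force": force on the tool from outside, world axes, zero at the start; "moment": the same for the moment, N m; "opening": opening from 0.0 (shut) to 1.0 (fully open); "finger_force": force on a finger pad.
Only numpy, scipy, OpenCV 4.12 (cv2) and the standard library are available. Lean on these libraries where they do the work, as an engineer would, in place of code of your own. Each camera call takes 0.05 s, during which the arm holds its last target. There are 200 camera calls.

TASK

Empty the square black bakelite jar into the aluminium tray: turn it upside down over the tray and keep shaking it until it grows no lighter and all four brass trim weights, caught behind its shoulder or not, have dropped into the tray. Then stand the empty jar neck down on the cork mat and let go of it. Bakelite is brittle, so set it down gently and never drop or knock it, and leave the other things on the bench where they are.

Things in the scene. Friction and masses are not known exactly. Their poses are not given: they have to be found in the camera images.
- jar_mid (a point): Black bakelite jar, 70 to 135 g empty, open, upright at the start, four trim weights in it. Body 58 x 58 mm, 60 mm high, flat sides; gripped across two opposite sides. Too low for a level grasp: with the hand leaning 45 degrees it can be tipped onto a side, lies steadily, and can be retaken. Point: centre of the square body, 30 mm above its underside; z out through the mouth, x, y square to the sides.
- jar_mouth (a point): Centre of the jar's rim, 40 mm along z from jar_mid, same axes. On the jar's flat shoulder stands a round neck, 42 mm across, 10 mm high (jar 70 mm high in all). The throat is a round hole 34 mm wide. Inside, the body is 52 x 52 mm (walls 3, floor and shoulder 4 mm), so a flat ledge, 9 mm wide and 20 mm in the corners, runs behind the shoulder and catches weights when the jar is upturned.
- trim0_mid (a point): One of four identical brass trim weights, plain discs 19 mm across and 9 mm thick with a small centre hole, 22 g each; loose on the floor of the jar at the start. This point is its centre; z is the disc's axis. Brass slides easily on bakelite: it slips when the slope passes about 20 degrees, or when jerked.
- trim1_mid (a point): Another of the four brass trim weights, like trim0_mid.
- trim2_mid (a point): Another of the four brass trim weights, like trim0_mid.
- trim3_mid (a point): Another of the four brass trim weights, like trim0_mid.
- tray: Bare aluminium parts tray, 190 mm (x) by 150 mm (y), 28 mm high, walls and floor 4 mm, open on top; fixed to the bench. Origin at the centre of its underside on the bench, z up.
- mat_top (a point): Centre of the top face of the square cork mat, 120 x 120 mm and 4 mm thick, fixed on the bench; x and y along its edges, z up.
- table: The walnut bench; its top is at height 0.
- lid: Bystander: the jar's black screw lid, 49 mm across and 15 mm high, lying on the bench. Origin at its underside.
- spider_a: Bystander: yellow plastic three-armed record-centre adapter, 38 mm across, 4 mm thick. Origin at its underside.
- spider_b: Bystander: the other yellow adapter, alike.
- loupe: Bystander: steel pocket loupe with a domed lens, 34 mm across, 30 mm high. Origin at its underside.
- puck: Bystander: heavy brass record weight with a knob, 76 mm across, 53 mm high. Origin at its underside.
- driver: Bystander: screwdriver with a black handle, 160 mm long, lying along its x. Origin at the middle of its length, on the bench.
- spinner: Bystander: palm-sized aluminium turntable on its fixed foot, 100 mm across, 42 mm high to the tip of the spindle. Origin at its underside.
There are look-alikes about, which are no part of the job. Of the things that look like the part that bears jar_mid, the largest one is meant.

How it is judged:
By the outcome, as a careful person would: the job done as asked, in the order asked, and still so for the second after the job is handed in, with the robot touching nothing.
It also fails if it takes over 67 s, if anything falls off the work surface, if the arm or the gripper's body presses on something with over 40 N, if the wrist force passes 120 N, or if a joint passes its speed limit or range.

## Working session

There is one attempt and no reset: what is moved stays moved. The work goes in short steps, Python scripts to look and compute and a shell command to move; the robot and the scene stay as the last step left them, time stands still between calls to the robot, and variables do not carry over. Pictures are saved under pics/ and viewed, at most 10 in all, crops included, and the job is handed in when it is done.

```bash
mkdir -p pics
cat > h.py <<'E'
import numpy as np, cv2
from cell import r
from scipy.spatial.transform import Rotation as R
def cast(p,uv,z):
    E=p["extrinsics"]; E=np.array(E); C=-E[:3,:3].T@E[:3,3]
    d=E[:3,:3].T@np.array([(uv[0]-p["cx"])/p["fx"],(uv[1]-p["cy"])/p["fy"],1])
    return C+d*(z-C[2])/d[2]
def proj(p,X):
    E=np.array(p["extrinsics"]); c=E[:3,:3]@X+E[:3,3]; return [p["fx"]*c[0]/c[2]+p["cx"],p["fy"]*c[1]/c[2]+p["cy"]]
def wpic():
    s=r.sense(); p=r.read_camera("wrist"); T=np.eye(4);T[:3,:3]=R.from_quat(s["ee_rot"]).as_matrix();T[:3,3]=s["tcp_pos"]
    p["extrinsics"]=np.linalg.inv(T@np.array(p["hand_eye"])); return p
def save(p,n): cv2.imwrite("pics/"+n+".png",p["frame"][:,:,::-1])
E
python3 - <<'E'
from h import *
np.set_printoptions(precision=3,suppress=True)
s=r.sense(); print(s)
for c in ["scene","top"]:
    p=r.read_camera(c); save(p,c+"0"); print(c,np.linalg.inv(np.array(p["extrinsics"]))[:3,[2,3]])
    for t in ["jar_mid","tray","mat_top","lid","spinner","puck","loupe","driver","spider_a","trim0_mid"]:
        for d in r.boxes_of(t,p): print(t,np.round(d["centre"]),round(d["conf"],2),cast(p,d["centre"],0.0)[:2],cast(p,d["centre"],0.06)[:2])
E
```

```text
{'clock': 0.0, 'qpos': array([-1.276,  0.351,  1.652, -0.   ,  1.139, -0.085]), 'dq': array([ 0.003, -0.002,  0.   ,  0.   ,  0.   ,  0.001]), 'joint_torque': array([ -0.001, -49.733, -28.526,   0.07 ,   0.026,  -0.   ]), 'tcp_pos': array([ 0.204, -0.51 ,  0.243]), 'ee_rot': array([ 0.982,  0.189, -0.   , -0.001]), 'ft_force': array([0.879, 0.18 , 0.574]), 'moment': array([ 0.013, -0.026, -0.039]), 'finger_force': 0.0, 'opening': 0.9995574860198032}
scene [[-0.55   1.108]
 [-0.007 -0.027]
 [-0.835  0.931]]
jar_mid [215. 184.] 0.93 [ 0.458 -0.277] [ 0.5   -0.261]
jar_mid [154. 193.] 0.78 [ 0.488 -0.422] [ 0.528 -0.396]
jar_mid [225. 149.] 0.61 [ 0.345 -0.269] [ 0.395 -0.253]
tray [326. 205.] 0.87 [ 0.511 -0.006] [ 0.549 -0.007]
mat_top [443. 196.] 0.65 [0.476 0.278] [0.516 0.258]
lid [391. 236.] 0.9 [0.589 0.145] [0.622 0.134]
lid [270. 226.] 0.33 [ 0.572 -0.134] [ 0.607 -0.128]
spinner [226. 294.] 0.84 [ 0.741 -0.213] [ 0.765 -0.201]
spinner [295. 192.] 0.43 [ 0.476 -0.081] [ 0.516 -0.078]
puck [452. 299.] 0.71 [0.738 0.264] [0.762 0.245]
puck [214. 183.] 0.48 [ 0.455 -0.28 ] [ 0.497
[... 219 characters left out ...]
935]]
jar_mid [417. 313.] 0.97 [ 0.358 -0.281] [ 0.358 -0.266]
jar_mid [476. 261.] 0.92 [ 0.501 -0.415] [ 0.493 -0.391]
jar_mid [425. 260.] 0.71 [ 0.485 -0.29 ] [ 0.477 -0.275]
jar_mid [258. 193.] 0.39 [0.596 0.142] [0.581 0.13 ]
tray [307. 232.] 0.94 [0.512 0.004] [0.503 0.001]
tray [342. 239.] 0.44 [ 0.508 -0.084] [ 0.498 -0.082]
mat_top [196. 230.] 0.64 [0.478 0.277] [0.471 0.256]
lid [258. 192.] 0.55 [0.598 0.144] [0.583 0.132]
spinner [403. 152.] 0.82 [ 0.759 -0.213] [ 0.734 -0.202]
puck [228. 133.] 0.92 [0.747 0.249] [0.722 0.23 ]
loupe [370. 258.] 0.66 [ 0.473 -0.157] [ 0.466 -0.15 ]
loupe [256. 189.] 0.52 [0.604 0.149] [0.588 0.137]
driver [309. 127.] 0.54 [0.794 0.04 ] [0.767 0.035]
```

View pics/scene0.png

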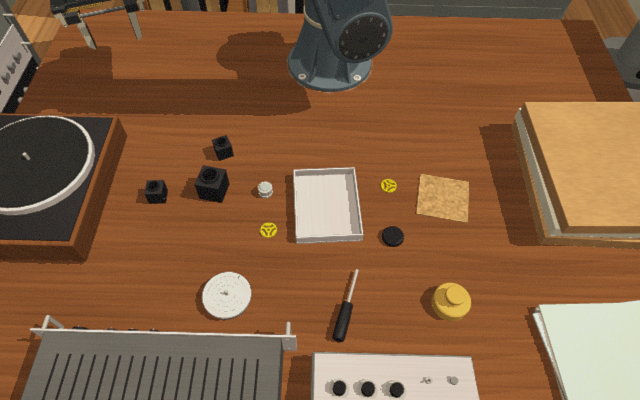

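View pics/top0.png

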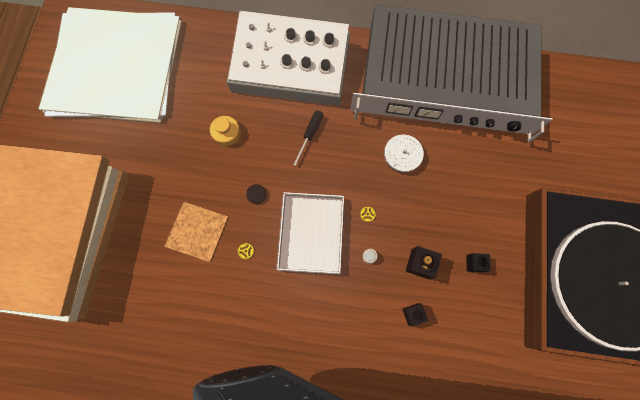

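The candidates for the jar, with top-view pixels, are A (424,263), B (478,262) and C (415,315). A is clearly the largest and shows brass in its throat, so it fits the description. I'll confirm that in a crop and fit its pose.

```bash
cat > fit.py <<'E'
from h import *
from scipy.optimize import minimize
def sil(p,x,y,yaw,parts,S=4):
    m=np.zeros((400*S,640*S),np.uint8)
    for pts in parts:
        w=R.from_euler('z',yaw).apply(pts)+[x,y,0]
        q=np.array([proj(p,a) for a in w]); h=cv2.convexHull(((q+.5)*S-.5).round().astype(np.int32)); cv2.fillConvexPoly(m,h,255)
    return cv2.resize(m,(640,400),interpolation=cv2.INTER_AREA)/255.
def box(a,b,z0,z1): return np.array([[i*a/2,j*b/2,z] for i in(-1,1) for j in(-1,1) for z in(z0,z1)])
t=np.linspace(0,2*np.pi,40)
def cyl(rad,z0,z1): return np.array([[rad*np.cos(u),rad*np.sin(u),z] for u in t for z in(z0,z1)])
def fit(items,parts,x0):
    def cost(v):
        return sum(np.abs(sil(p,*v,parts)-m).sum() for p,m in items)
    best=None
    for yw in np.arange(0,np.pi/2,.2):
        o=minimize(cost,[x0[0],x0[1],yw],method="Nelder-Mead",options=dict(initial_simplex=np.array([[x0[0],x0[1],yw],[x0[0]+.01,x0[1],yw],[x0[0],x0[1]+.01,yw],[x0[0],x0[1],yw+.2]]),maxiter=60))
        if best is None or o.fun<best.fun: best=o
    return best.x,best.fun
E
cat > m.py <<'E'
from fit import *
np.set_printoptions(precision=4,suppress=True)
P=[r.read_camera(c) for c in("top","scene")]
cv2.imwrite("pics/crop.png",cv2.resize(P[0]["frame"][200:340,350:510,::-1],None,fx=4,fy=4,interpolation=cv2.INTER_CUBIC))
def near(t,p,X):
    L=r.cut_out(t,p); u=proj(p,np.array(X)); 
    d=min(L,key=lambda d:np.hypot(*(np.array(d["centre"])-u))) if L else None
    return (p,d["mask"].astype(float)) if d and np.hypot(*(np.array(d["centre"])-u))<15 else None
for n,X,parts in [("jar_mid",(.478,-.273,.05),[box(.058,.058,0,.06),cyl(.021,.06,.07)]),("mat_top",(.477,.277,.0),[box(.12,.12,0,.004)]),("tray",(.51,0,.0),[box(.19,.15,0,.028)])]:
    it=[near(n,p,X) for p in P]
    for sub in ([it[0]],[it[1]],it):
        sub=[i for i in sub if i]
        if sub: print(n,len(sub),[i[1].sum() for i in sub],*fit(sub,parts,X[:2]))
for p in P:
  for n in ("loupe","jar_mid"):
    for d in r.boxes_of(n,p): print(n,cast(p,d["centre"],.02)[:2],d["conf"])
E
python3 m.py
```

```text
jar_mid 1 [np.float64(715.0)] [ 0.4757 -0.2783 -0.1604] 147.38823529411764
jar_mid 1 [np.float64(949.0)] [ 0.4777 -0.2772  1.4301] 72.54509803921569
jar_mid 2 [np.float64(715.0), np.float64(949.0)] [ 0.4774 -0.2781  1.4115] 228.74117647058821
mat_top 1 [np.float64(2356.0)] [ 0.4771  0.2754 -0.1755] 57.51764705882353
mat_top 1 [np.float64(2079.0)] [0.4797 0.2768 1.3849] 62.615686274509805
mat_top 2 [np.float64(2356.0), np.float64(2079.0)] [ 0.4779  0.2766 -0.1799] 169.47450980392156
tray 1 [np.float64(4927.0)] [ 0.5124 -0.006   0.0791] 90.58823529411765
tray 1 [np.float64(4785.0)] [ 0.5143 -0.0049  0.0785] 81.98823529411764
tray 2 [np.float64(4927.0), np.float64(4785.0)] [ 0.5137 -0.0053  0.0801] 227.69411764705882
loupe [ 0.4698 -0.1518] 0.54
jar_mid [ 0.3606 -0.2747] 0.81
jar_mid [ 0.4777 -0.2749] 0.71
jar_mid [ 0.4985 -0.4045] 0.7
jar_mid [ 0.4693 -0.2669] 0.91
jar_mid [ 0.3655 -0.2667] 0.84
jar_mid [ 0.4912 -0.4219] 0.74
```

View pics/crop.png

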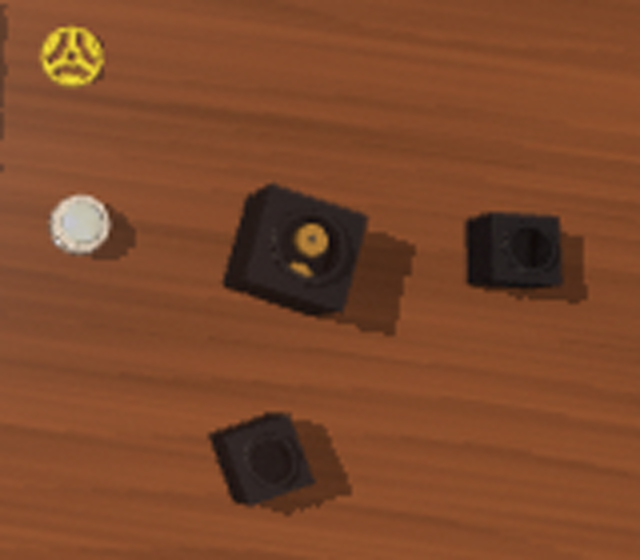

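Candidate A is the jar, since it is the largest and has brass discs visible in its throat. It stands at about (0.477, -0.278) with yaw -0.16.

My plan:
1. Grasp with the hand leaning 45° toward d = the jar's +y'.
2. Tip the jar 90° onto its side and retake it.
3. Tip it another 90° over the tray.

```bash
cat > d.py <<'E'
import sys
from h import *
np.set_printoptions(precision=4,suppress=True)
# usage: d.py gx gy gz azd lean_deg(+ = pointing towards d) back_m : deltas to reach grasp point g, backed off
def target(g,az,lean,back):
    d=np.array([np.cos(az),np.sin(az),0]); l=np.radians(lean)
    a=np.sin(l)*d+np.cos(l)*np.array([0,0,-1]); y=np.array([np.sin(az),-np.cos(az),0])
    return np.array(g)-(back+.006)*a, R.from_matrix(np.c_[np.cross(y,a),y,a])
if __name__=="__main__":
    v=list(map(float,sys.argv[1:])); s=r.sense(); q=R.from_quat(s["ee_rot"]); p,t=target(v[:3],*v[3:])
    A=q.as_matrix()
    print("clock",s["clock"],"tcp",s["tcp_pos"],"z",A[:,2],"y",A[:,1],"F",s["ft_force"],"open",s["opening"],s["finger_force"],"q",s["qpos"])
    print("dp_cm",(p-s["tcp_pos"])*100,"rot",(t*q.inv()).as_rotvec(),"grasp pt",s["tcp_pos"]+.006*A[:,2])
E
python3 -m inch '[{"dp":[2.6,1.4,0],"angular":[0,0,0.147],"gripper":9.3},{"dp":[2.6,1.4,0],"angular":[0,0,0.147],"gripper":9.3},{"dp":[2.6,1.4,0],"angular":[0,0,0.147],"gripper":9.3},{"dp":[2.6,1.4,0],"angular":[0,0,0.147],"gripper":9.3},{"dp":[2.6,1.4,0],"angular":[0,0,0.147],"gripper":9.3},{"dp":[2.6,1.4,0],"angular":[0,0,0.147],"gripper":9.3},{"dp":[2.6,1.4,0],"angular":[0,0,0.147],"gripper":9.3}]'
python3 d.py .477 -.278 .030 1.41 45 .12
```

```text
clock: 2.58
tcp_pos: [0.3868, -0.4123, 0.2436]
ee_rot: [0.76, 0.649, 0.0, 0.0]
ft_force: [0.7, -0.3, 0.9]
opening: 0.999
finger_force: 0.0
clock 2.575 tcp [ 0.3868 -0.4123  0.2436] z [ 0.     -0.0001 -1.    ] y [ 0.9877 -0.1565  0.0001] F [ 0.7346 -0.273   0.9321] open 0.9989973447489381 0.0 q [-0.8997  0.3784  1.6115  0.      1.1516 -0.7425]
dp_cm [  7.5968   4.6329 -12.4544] rot [ 0.7755 -0.1243 -0.0034] grasp pt [ 0.3868 -0.4123  0.2376]
```

```bash
python3 -m inch '[{"dp":[1.5,0.9,-1],"angular":[0.155,-0.025,0],"gripper":9.3},{"dp":[1.5,0.9,-1],"angular":[0.155,-0.025,0],"gripper":9.3},{"dp":[1.5,0.9,-1],"angular":[0.155,-0.025,0],"gripper":9.3},{"dp":[1.5,0.9,-1],"angular":[0.155,-0.025,0],"gripper":9.3},{"dp":[1.5,0.9,-1],"angular":[0.155,-0.025,0],"gripper":9.3},{"dp":[0,0,0],"angular":[0,0,0],"gripper":9.3}]'
python3 d.py .477 -.278 .030 1.41 45 .12
python3 - <<'E'
from h import *
p=wpic(); 
for q in [(.477,-.278,0.07),(.477,-.278,0.03)]: u=proj(p,np.array(q)); print(u); cv2.circle(p["frame"],tuple(int(i) for i in u),3,(255,0,0),-1)
for i in(-1,1):
  for j in(-1,1):
    X=R.from_euler('z',-.16).apply([i*.029,j*.029,.06])+[.477,-.278,0]; cv2.circle(p["frame"],tuple(int(k) for k in proj(p,X)),2,(0,255,0),-1)
save(p,"w1")
E
```

```text
clock: 3.32
tcp_pos: [0.4605, -0.3677, 0.1911]
ee_rot: [0.704, 0.597, 0.291, -0.25]
ft_force: [-0.8, -0.1, -1.0]
opening: 1.002
finger_force: 0.0
clock 3.325 tcp [ 0.4605 -0.3677  0.1911] z [ 0.1108  0.6996 -0.7059] y [ 0.9869 -0.161  -0.0047] F [-0.7594 -0.1115 -1.0031] open 1.002000452441358 0.0 q [-0.9664  0.745   1.331   0.5139  1.678  -0.9116]
dp_cm [ 0.2211  0.1803 -7.2039] rot [-0.0025 -0.0043  0.0009] grasp pt [ 0.4612 -0.3636  0.1869]
[np.float64(322.4323403798994), np.float64(219.08512425218692)]
[np.float64(322.1710402688484), np.float64(236.74304281375098)]
```

View pics/w1.png

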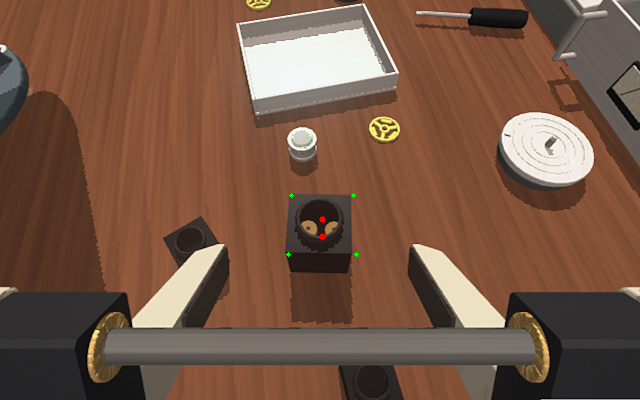

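The wrist view shows the fitted jar outline matching the real one within about 2 px (jar top at 290-351, 195). B and C are clear of the fingers, so I'm approaching.

```bash
python3 -m inch '[{"dp":[0.1,0.1,-2.4],"angular":[0,0,0],"gripper":9.3},{"dp":[0,0.1,-2.4],"angular":[0,-0.004,0],"gripper":9.3},{"dp":[0,0,-2.4],"angular":[0,0,0],"gripper":9.3},{"dp":[0.34,2.1,-2.12],"angular":[0,0,0],"gripper":9.3},{"dp":[0.34,2.1,-2.12],"angular":[0,0,0],"gripper":9.3},{"dp":[0.34,2.1,-2.12],"angular":[0,0,0],"gripper":9.3},{"dp":[0.34,2.1,-2.12],"angular":[0,0,0],"gripper":9.3}]'
python3 d.py .476 -.278 .030 1.41 45 0
```

```text
clock: 4.25
tcp_pos: [0.4752, -0.2809, 0.0351]
ee_rot: [0.704, 0.599, 0.292, -0.247]
ft_force: [-0.8, -0.2, 0.4]
opening: 0.999
finger_force: 0.0
clock 4.25 tcp [ 0.4752 -0.2809  0.0351] z [ 0.1148  0.6976 -0.7072] y [ 0.987  -0.1607  0.0018] F [-0.7549 -0.2191  0.4409] open 0.9993099816702818 0.0 q [-0.8703  0.8833  1.5315  0.5841  1.3456 -1.0285]
dp_cm [ 0.0078 -0.129  -0.0891] rot [0.0004 0.0018 0.0006] grasp pt [ 0.4759 -0.2767  0.0309]
```

```bash
python3 -m inch '[{"dp":[0,-0.1,-0.1],"angular":[0,0,0],"gripper":7},{"dp":[0,0,0],"angular":[0,0,0],"gripper":6.2},{"dp":[0,0,0],"angular":[0,0,0],"gripper":5},{"dp":[0,0,0],"angular":[0,0,0],"gripper":5},{"dp":[0,0,0],"angular":[0,0,0],"gripper":5},{"dp":[0,0,0],"angular":[0,0,0],"gripper":5}]'
```

```text
clock: 5.0
tcp_pos: [0.4757, -0.2832, 0.0363]
ee_rot: [0.704, 0.599, 0.292, -0.247]
ft_force: [-0.1, -2.9, 4.5]
opening: 0.624
finger_force: 30.0
```

```bash
python3 -m inch '[{"dp":[0,0,1],"angular":[0,0,0],"gripper":5},{"dp":[0,0,1.5],"angular":[0,0,0],"gripper":5},{"dp":[0,0,1.5],"angular":[0,0,0],"gripper":5},{"dp":[0,0,0.5],"angular":[-0.129,0.021,0],"gripper":5},{"dp":[0,0,0],"angular":[-0.129,0.021,0],"gripper":5},{"dp":[0,0,0],"angular":[-0.129,0.021,0],"gripper":5},{"dp":[0,0,0],"angular":[-0.129,0.021,0],"gripper":5},{"dp":[0,0,0],"angular":[-0.129,0.021,0],"gripper":5},{"dp":[0,0,0],"angular":[-0.129,0.021,0],"gripper":5}]'
python3 d.py .476 -.28 .029 1.41 -45 0
```

```text
clock: 6.12
tcp_pos: [0.4757, -0.2828, 0.0821]
ee_rot: [0.761, 0.648, 0.0, 0.002]
ft_force: [-0.7, 0.2, -2.4]
opening: 0.623
finger_force: 30.0
clock 6.125 tcp [ 0.4757 -0.2828  0.0821] z [ 0.003  -0.0033 -1.    ] y [ 0.9872 -0.1594  0.0035] F [-0.6858  0.1814 -2.4206] open 0.6231305231295258 29.97971998527646 q [-0.62    0.5725  1.767  -0.0013  0.7977 -0.459 ]
dp_cm [ 0.0935  0.6958 -4.889 ] rot [-0.772   0.1283 -0.0021] grasp pt [ 0.4758 -0.2828  0.0761]
```

```bash
python3 -m inch '[{"dp":[0,0.1,0],"angular":[-0.129,0.021,0],"gripper":5},{"dp":[0,0.1,0],"angular":[-0.129,0.021,0],"gripper":5},{"dp":[0,0.1,-0.5],"angular":[-0.129,0.021,0],"gripper":5},{"dp":[0,0.1,-1],"angular":[-0.129,0.021,0],"gripper":5},{"dp":[0,0.1,-1],"angular":[-0.129,0.021,0],"gripper":5},{"dp":[0,0.1,-1],"angular":[-0.127,0.021,0],"gripper":5},{"dp":[0,0,-0.6],"angular":[0,0,0],"gripper":5},{"dp":[0,0,0],"angular":[0,0,0],"gripper":5},{"dp":[0,0,0],"angular":[0,0,0],"gripper":5}]'
python3 d.py .476 -.28 .030 1.41 -45 0
```

```text
clock: 7.25
tcp_pos: [0.4757, -0.2775, 0.0408]
ee_rot: [0.705, 0.599, -0.289, 0.247]
ft_force: [0.0, 1.0, -2.0]
opening: 0.627
finger_force: 30.0
clock 7.25 tcp [ 0.4757 -0.2775  0.0408] z [-0.1113 -0.6941 -0.7112] y [ 0.9872 -0.1597  0.0013] F [ 0.0187  0.9821 -2.0285] open 0.6268382660393224 29.980793818831444 q [-0.2907  0.737   1.8789 -1.1923  0.848   0.8473]
dp_cm [ 0.0938  0.1671 -0.6581] rot [-0.0056  0.0023 -0.0005] grasp pt [ 0.4751 -0.2816  0.0366]
```

```bash
python3 -m inch '[{"dp":[0,0,-0.2],"angular":[-0.006,0.002,0],"gripper":5},{"dp":[0,0,-0.15],"angular":[0,0,0],"gripper":5},{"dp":[0,0,-0.1],"angular":[0,0,0],"gripper":5},{"dp":[0,0,0],"angular":[0,0,0],"gripper":5}]'
python3 -m inch '[{"dp":[0,0,-0.1],"angular":[0,0,0],"gripper":5},{"dp":[0,0,0],"angular":[0,0,0],"gripper":5}]'
python3 -m inch '[{"dp":[0,0,-0.07],"angular":[0,0,0],"gripper":5},{"dp":[0,0,0],"angular":[0,0,0],"gripper":5}]'
```

```text
clock: 7.75
tcp_pos: [0.4756, -0.277, 0.0361]
ee_rot: [0.703, 0.599, -0.293, 0.249]
ft_force: [-1.4, 2.2, 6.8]
opening: 0.621
finger_force: 30.0
clock: 8.0
tcp_pos: [0.4757, -0.2772, 0.036]
ee_rot: [0.703, 0.599, -0.293, 0.249]
ft_force: [-3.9, 5.6, 16.2]
opening: 0.619
finger_force: 30.0
clock: 8.25
tcp_pos: [0.4757, -0.2772, 0.0358]
ee_rot: [0.703, 0.598, -0.293, 0.25]
ft_force: [-4.7, 8.9, 23.0]
opening: 0.617
finger_force: 30.0
```

```bash
python3 -m inch '[{"dp":[0,0,0.17],"angular":[0,0,0],"gripper":5},{"dp":[0,0,0],"angular":[0,0,0],"gripper":5.7},{"dp":[0,0,0],"angular":[0,0,0],"gripper":6.2},{"dp":[0,0,0],"angular":[0,0,0],"gripper":9.3},{"dp":[0,0,0],"angular":[0,0,0],"gripper":9.3},{"dp":[0,0,0],"angular":[0,0,0],"gripper":9.3}]'
python3 -m inch '[{"dp":[0.1,0.7,0.7],"angular":[0,0,0],"gripper":9.3},{"dp":[0.34,2.1,2.1],"angular":[0,0,0],"gripper":9.3},{"dp":[0.34,2.1,2.1],"angular":[0,0,0],"gripper":9.3},{"dp":[0.34,2.1,2.1],"angular":[0,0,0],"gripper":9.3},{"dp":[0.34,2.1,3],"angular":[0,0,0],"gripper":9.3},{"dp":[0,0,4],"angular":[0,0,0],"gripper":9.3}]'
cat > v.py <<'E'
import sys
from fit import *
np.set_printoptions(precision=4,suppress=True)
p=wpic(); save(p,sys.argv[1])
E
python3 v.py w2; python3 d.py .476 -.28 .030 1.41 45 .12
```

```text
clock: 9.0
tcp_pos: [0.4755, -0.2768, 0.0352]
ee_rot: [0.703, 0.599, -0.292, 0.248]
ft_force: [-0.0, 0.9, 0.6]
opening: 0.937
finger_force: 0.0
clock: 9.75
tcp_pos: [0.4902, -0.1841, 0.1762]
ee_rot: [0.702, 0.6, -0.292, 0.248]
ft_force: [-0.0, 0.1, 0.3]
opening: 1.0
finger_force: 0.0
clock 9.8 tcp [ 0.4918 -0.1849  0.1812] z [-0.1082 -0.6999 -0.706 ] y [ 0.9877 -0.1565  0.0039] F [ 3.8729 -1.8399  5.0669] open 0.9979326143966227 0.0 q [-0.1053  0.4846  1.8437 -0.9222  1.0923  0.6192]
dp_cm [ -3.0088 -18.3045  -6.21  ] rot [ 1.553  -0.2459  0.0002] grasp pt [ 0.4912 -0.1891  0.177 ]
```

View pics/w2.png

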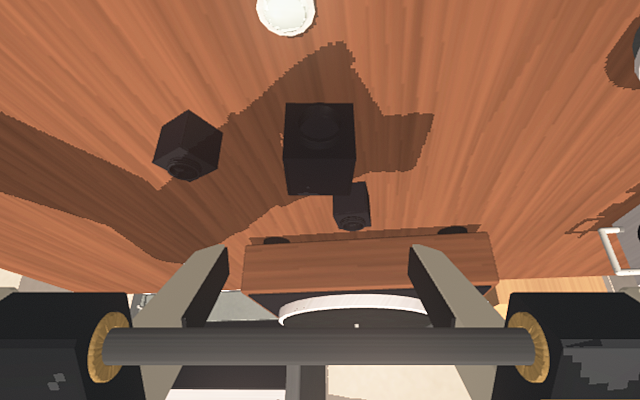

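The jar lies on its side at (285-355, 103-195), with its neck at (322,120) toward the tray. No brass has spilled and B and C haven't moved. I'll swing the hand over to the other side to retake it.

```bash
python3 -m inch '[{"dp":[-0.3,-1.85,0.5],"angular":[0.155,-0.025,0],"gripper":9.3},{"dp":[-0.3,-1.85,0.5],"angular":[0.155,-0.025,0],"gripper":9.3},{"dp":[-0.3,-1.85,0],"angular":[0.155,-0.025,0],"gripper":9.3},{"dp":[-0.3,-1.85,0],"angular":[0.155,-0.025,0],"gripper":9.3},{"dp":[-0.3,-1.85,0],"angular":[0.155,-0.025,0],"gripper":9.3},{"dp":[-0.3,-1.85,0],"angular":[0.155,-0.025,0],"gripper":9.3},{"dp":[-0.3,-1.85,0],"angular":[0.155,-0.025,0],"gripper":9.3},{"dp":[-0.3,-1.85,0],"angular":[0.155,-0.025,0],"gripper":9.3},{"dp":[-0.3,-1.85,0],"angular":[0.155,-0.025,0],"gripper":9.3},{"dp":[-0.3,-1.85,-0.5],"angular":[0.155,-0.025,0],"gripper":9.3}]'
python3 -m inch '[{"dp":[0,0,0],"angular":[0,0,0],"gripper":9.3}]'
cat > fl.py <<'E'
from fit import *
np.set_printoptions(precision=4,suppress=True)
p=wpic()
# lying jar: mouth along +y of body frame (yaw 0 -> d=az 90deg)
M=R.from_euler('x',-90,degrees=True)
parts=[M.apply(a-[0,0,.03])+[0,0,.029] for a in (box(.058,.058,0,.06),cyl(.021,.06,.07))]
L=r.cut_out("jar_mid",p); u=proj(p,np.array([.475,-.282,.03]))
for d in L: print(d["conf"],d["centre"],d["mask"].sum())
d=min(L,key=lambda d:np.hypot(*(np.array(d["centre"])-u))); m=d["mask"].astype(float)
def cost(v): return np.abs(sil(p,*v,parts)-m).sum()
v0=[.475,-.282,-.16]; o=minimize(cost,v0,method="Nelder-Mead",options=dict(initial_simplex=np.array([v0,[.481,-.282,-.16],[.475,-.276,-.16],[.475,-.282,-.06]])))
print(cost(v0),o.x,o.fun)
E
python3 fl.py; python3 d.py .475 -.282 .029 1.41 45 .12
```

```text
clock: 11.05
tcp_pos: [0.4603, -0.3715, 0.1813]
ee_rot: [0.702, 0.6, 0.293, -0.248]
ft_force: [0.3, 0.1, 0.5]
opening: 1.001
finger_force: 0.0
clock: 11.18
tcp_pos: [0.4592, -0.3719, 0.1782]
ee_rot: [0.704, 0.598, 0.291, -0.249]
ft_force: [-0.8, -0.1, 0.1]
opening: 1.002
finger_force: 0.0
0.81 [323.1, 228.5] 5572
0.73 [187.8, 234.5] 2047
0.68 [373.8, 383.9] 2047
276.36470588235295 [ 0.4739 -0.2813 -0.1591] 115.26274509803922
clock 11.275 tcp [ 0.4603 -0.3704  0.1803] z [ 0.1117  0.6955 -0.7098] y [ 0.9875 -0.1578  0.0009] F [-0.2867 -0.5933  0.4773] open 1.0012524913627303 0.0 q [-0.9682  0.7583  1.3327  0.5101  1.6604 -0.9268]
dp_cm [ 0.0427  0.0427 -6.2196] rot [ 0.0038  0.0002 -0.0024] grasp pt [ 0.461  -0.3662  0.176 ]
```

```bash
python3 -m inch '[{"dp":[0,0.1,-2.1],"angular":[0,0,0],"gripper":9.3},{"dp":[-0.1,0,-2.1],"angular":[0,0,0],"gripper":9.3},{"dp":[0,0,-2.0],"angular":[0,0,0],"gripper":9.3},{"dp":[0.34,2.1,-2.12],"angular":[0,0,0],"gripper":9.3},{"dp":[0.34,2.1,-2.12],"angular":[0,0,0],"gripper":9.3},{"dp":[0.34,2.1,-2.12],"angular":[0,0,0],"gripper":9.3},{"dp":[0.34,2.1,-2.12],"angular":[0,0,0],"gripper":9.3},{"dp":[0,0,0],"angular":[0,0,0],"gripper":9.3}]'
python3 d.py .474 -.2813 .029 1.41 45 0
```

```text
clock: 12.28
tcp_pos: [0.4721, -0.284, 0.0319]
ee_rot: [0.703, 0.6, 0.29, -0.249]
ft_force: [-0.2, -0.6, 0.6]
opening: 1.003
finger_force: 0.0
clock 12.275 tcp [ 0.4721 -0.284   0.0319] z [ 0.1091  0.6986 -0.7072] y [ 0.9877 -0.1563 -0.002 ] F [-0.2095 -0.6222  0.6142] open 1.0030130323922264 0.0 q [-0.8756  0.8901  1.5272  0.5759  1.3485 -1.0323]
dp_cm [ 0.1213 -0.151   0.136 ] rot [-0.0002 -0.002  -0.0038] grasp pt [ 0.4728 -0.2798  0.0276]
```

```bash
python3 -m inch '[{"dp":[0.1,-0.15,0.13],"angular":[0,0,0],"gripper":7},{"dp":[0,0,0],"angular":[0,0,0],"gripper":6.2},{"dp":[0,0,0],"angular":[0,0,0],"gripper":5},{"dp":[0,0,0],"angular":[0,0,0],"gripper":5},{"dp":[0,0,0],"angular":[0,0,0],"gripper":5},{"dp":[0,0,0],"angular":[0,0,0],"gripper":5}]'
python3 -m inch '[{"dp":[0,0,0.7],"angular":[0,0,0],"gripper":5},{"dp":[0,0,1.5],"angular":[0,0,0],"gripper":5},{"dp":[0,0,2],"angular":[0.1,-0.016,0],"gripper":5},{"dp":[0,0,2.5],"angular":[0.1,-0.016,0],"gripper":5},{"dp":[0,0,2.5],"angular":[0.1,-0.016,0],"gripper":5},{"dp":[0,0,2],"angular":[0,0,0],"gripper":5},{"dp":[0,0,1],"angular":[0,0,0],"gripper":5},{"dp":[0,0,0],"angular":[0,0,0],"gripper":5},{"dp":[0,0,0],"angular":[0,0,0],"gripper":5}]'
python3 d.py .51 -.005 .12 1.41 62 0
```

```text
clock: 13.02
tcp_pos: [0.4738, -0.2875, 0.0351]
ee_rot: [0.703, 0.6, 0.291, -0.247]
ft_force: [-1.2, -1.5, 2.5]
opening: 0.624
finger_force: 30.0
clock: 14.15
tcp_pos: [0.4737, -0.287, 0.1566]
ee_rot: [0.651, 0.556, 0.393, -0.335]
ft_force: [-0.5, -0.4, -0.9]
opening: 0.617
finger_force: 30.0
clock 14.15 tcp [ 0.4737 -0.287   0.1566] z [ 0.14    0.8738 -0.4658] y [ 0.9874 -0.1579  0.0006] F [-0.4646 -0.4448 -0.8814] open 0.6168884773943638 29.99815003015101 q [-0.9279  0.8315  1.4382  0.7016  1.7431 -0.979 ]
dp_cm [ 3.5477 27.6734 -3.3762] rot [-0.004   0.0013 -0.0022] grasp pt [ 0.4745 -0.2817  0.1538]
```

```bash
python3 -m inch '[{"dp":[0.2,1,0],"angular":[0,0,0],"gripper":5},{"dp":[0.4,2.2,0],"angular":[0,0,0],"gripper":5},{"dp":[0.4,3.3,0],"angular":[0,0,0],"gripper":5},{"dp":[0.5,3.7,0],"angular":[0,0,0],"gripper":5},{"dp":[0.5,3.7,0],"angular":[0,0,0],"gripper":5},{"dp":[0.5,3.7,-0.4],"angular":[0,0,0],"gripper":5},{"dp":[0.4,3.6,-1],"angular":[0,0,0],"gripper":5},{"dp":[0.3,3.3,-1],"angular":[0,0,0],"gripper":5},{"dp":[0.2,2.2,-1],"angular":[0,0,0],"gripper":5},{"dp":[0.1,1,-1],"angular":[0,0,0],"gripper":5}]'
python3 -m inch '[{"dp":[0,0,0],"angular":[0,0,0],"gripper":5},{"dp":[0,0,0],"angular":[0,0,0],"gripper":5}]'
python3 d.py .51 -.005 .11 1.41 -45 0
```

```text
clock: 15.4
tcp_pos: [0.5086, -0.0092, 0.1122]
ee_rot: [0.651, 0.556, 0.393, -0.335]
ft_force: [-0.1, 0.4, -1.9]
opening: 0.622
finger_force: 30.0
clock: 15.65
tcp_pos: [0.509, -0.0111, 0.1129]
ee_rot: [0.651, 0.555, 0.394, -0.335]
ft_force: [-0.1, 0.3, -1.7]
opening: 0.623
finger_force: 30.0
clock 15.65 tcp [ 0.509  -0.0111  0.1129] z [ 0.1414  0.8737 -0.4654] y [ 0.9873 -0.159   0.0015] F [-0.0557  0.2511 -1.7064] open 0.6226205825595708 29.99856091104448 q [-0.5437  0.7295  1.8468  0.9985  1.3534 -1.0387]
dp_cm [0.1681 1.0283 0.131 ] rot [-1.848   0.2996 -0.0022] grasp pt [ 0.5098 -0.0059  0.1101]
```

```bash
python3 -m inch '[{"dp":[0,0.1,0],"angular":[-0.168,0.027,0],"gripper":5},{"dp":[0,0.1,0],"angular":[-0.168,0.027,0],"gripper":5},{"dp":[0,0.1,0],"angular":[-0.168,0.027,0],"gripper":5},{"dp":[0,0.1,0],"angular":[-0.168,0.027,0],"gripper":5},{"dp":[0,0.1,0],"angular":[-0.168,0.027,0],"gripper":5},{"dp":[0,0.1,0],"angular":[-0.168,0.027,0],"gripper":5},{"dp":[0,0.1,0],"angular":[-0.168,0.027,0],"gripper":5},{"dp":[0,0.1,0],"angular":[-0.168,0.027,0],"gripper":5},{"dp":[0,0.1,0],"angular":[-0.168,0.027,0],"gripper":5},{"dp":[0,0.1,0],"angular":[-0.168,0.027,0],"gripper":5}]'
python3 -m inch '[{"dp":[0,0,0],"angular":[-0.168,0.027,0],"gripper":5},{"dp":[0,0,0],"angular":[0,0,0],"gripper":5},{"dp":[0,0,0],"angular":[0,0,0],"gripper":5},{"dp":[0,0,0],"angular":[0,0,0],"gripper":5}]'
python3 d.py .51 -.005 .11 1.41 -45 0
python3 - <<'E'
from h import *
p=r.read_camera("scene"); 
a=p["frame"][140:280,250:410,::-1]; cv2.imwrite("pics/s3.png",cv2.resize(a,None,fx=4,fy=4,interpolation=cv2.INTER_CUBIC))
print([(d["centre"],d["conf"]) for d in r.boxes_of("trim0_mid",p)])
E
```

```text
clock: 16.9
tcp_pos: [0.5094, -0.0007, 0.1139]
ee_rot: [0.725, 0.617, -0.232, 0.199]
ft_force: [-0.6, -0.2, -2.1]
opening: 0.622
finger_force: 30.0
clock: 17.4
tcp_pos: [0.5089, -0.0011, 0.1135]
ee_rot: [0.704, 0.599, -0.29, 0.247]
ft_force: [-0.3, -0.9, -3.0]
opening: 0.624
finger_force: 30.0
clock 17.4 tcp [ 0.5089 -0.0011  0.1135] z [-0.1123 -0.6959 -0.7093] y [ 0.9872 -0.1597  0.0004] F [-0.2816 -0.8677 -2.9827] open 0.6238838388478093 29.998187385499477 q [ 0.232   0.6593  1.7441 -0.7665  1.2202  0.8475]
dp_cm [0.1789 0.0239 0.0725] rot [-0.003   0.0009 -0.0005] grasp pt [ 0.5082 -0.0052  0.1093]
[]
```

View pics/s3.png

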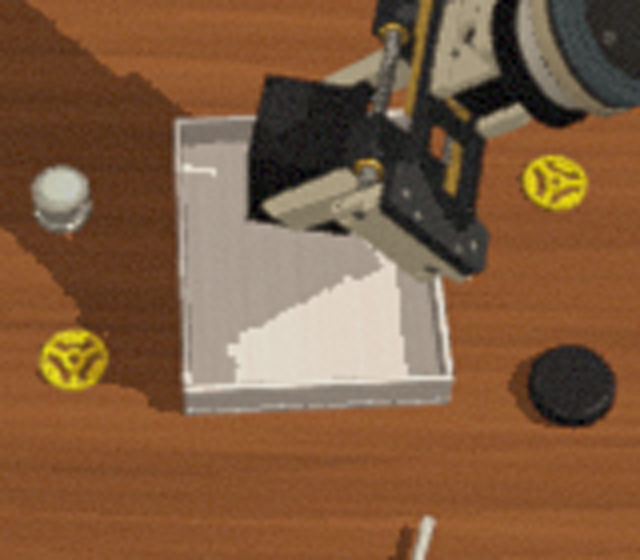

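The tray looks empty so far and the jar is inverted, so the weights are probably caught on the ledge. I'm shaking along both diagonals.

```bash
python3 -m inch '[{"dp":[1.6,1.2,0],"angular":[0,0,0],"gripper":5},{"dp":[-3.2,-2.4,0],"angular":[0,0,0],"gripper":5},{"dp":[3.2,2.4,0],"angular":[0,0,0],"gripper":5},{"dp":[-3.2,-2.4,0],"angular":[0,0,0],"gripper":5},{"dp":[1.6,1.2,0],"angular":[0,0,0],"gripper":5},{"dp":[-1.2,1.6,0],"angular":[0,0,0],"gripper":5},{"dp":[2.4,-3.2,0],"angular":[0,0,0],"gripper":5},{"dp":[-2.4,3.2,0],"angular":[0,0,0],"gripper":5},{"dp":[2.4,-3.2,0],"angular":[0,0,0],"gripper":5},{"dp":[-1.2,1.6,0],"angular":[0,0,0],"gripper":5}]'
cat > s.py <<'E'
import sys
from h import *
# averages force over several control periods (camera calls) and looks for weights
F=[];
for i in range(4):
    p=r.read_camera("scene"); F.append(r.sense()["ft_force"])
save(p,sys.argv[1])
print("F",np.mean(F,0),np.std(F,0),"clock",r.sense()["clock"])
for c in("scene","top"):
    p=r.read_camera(c); print(c,[(d["centre"],d["conf"],cast(p,d["centre"],.01)[:2]) for d in r.boxes_of("trim0_mid",p)])
E
python3 s.py s4
python3 -m inch '[{"dp":[0,0,0],"angular":[-0.15,0.024,0],"gripper":5},{"dp":[0,0,0],"angular":[-0.15,0.024,0],"gripper":5},{"dp":[0,0,0],"angular":[-0.15,0.024,0],"gripper":5},{"dp":[0,0,0],"angular":[0.18,-0.029,0],"gripper":5},{"dp":[0,0,0],"angular":[0.18,-0.029,0],"gripper":5},{"dp":[0,0,0],"angular":[0.18,-0.029,0],"gripper":5},{"dp":[0,0,0],"angular":[0.18,-0.029,0],"gripper":5},{"dp":[0,0,0],"angular":[0.18,-0.029,0],"gripper":5},{"dp":[0,0,0],"angular":[-0.18,0.029,0],"gripper":5},{"dp":[0,0,0],"angular":[-0.18,0.029,0],"gripper":5}]'
python3 s.py s5; python3 d.py .51 -.005 .11 1.41 -45 0
```

```text
clock: 18.75
tcp_pos: [0.5091, -0.0013, 0.1132]
ee_rot: [0.704, 0.599, -0.291, 0.248]
ft_force: [-0.5, 0.3, -0.1]
opening: 0.624
finger_force: 30.0
F [-0.19329003  0.83288901 -1.02170299] [0.9452507  0.87482946 0.28894014] clock 18.95
scene []
top []
clock: 20.4
tcp_pos: [0.5093, -0.0014, 0.1141]
ee_rot: [0.716, 0.608, -0.26, 0.223]
ft_force: [0.2, -0.4, -1.3]
opening: 0.624
finger_force: 30.0
F [-1.35770536  0.69751208 -1.6367033 ] [1.66965714 0.70969371 0.88968019] clock 20.6
scene [([223.0, 295.1], 0.69, array([ 0.74701892, -0.21811338])), ([332.5, 206.9], 0.54, array([0.52121316, 0.01012898]))]
top []
clock 20.8 tcp [ 0.5088 -0.0008  0.1133] z [-0.1011 -0.6297 -0.7703] y [ 0.9873 -0.159   0.0004] F [-0.2083 -0.4003 -0.9044] open 0.6205751938179163 29.998205490410328 q [ 0.2044  0.6236  1.7619 -0.71    1.154   0.7943]
dp_cm [ 0.1892 -0.0016  0.0934] rot [-0.0926  0.0154 -0.0011] grasp pt [ 0.5082 -0.0046  0.1087]
```

```bash
python3 -m inch '[{"dp":[1.5,0,0],"angular":[-0.03,0.18,0],"gripper":5},{"dp":[-1.5,0,0],"angular":[0,0.18,0],"gripper":5},{"dp":[1.5,0,0],"angular":[0,0.18,0],"gripper":5},{"dp":[-1.5,0,0],"angular":[-0.03,-0.18,0],"gripper":5},{"dp":[1.5,0,0],"angular":[-0.03,-0.18,0],"gripper":5},{"dp":[-1.5,0,0],"angular":[-0.03,-0.18,0],"gripper":5},{"dp":[1.5,0,0],"angular":[-0.03,-0.18,0],"gripper":5},{"dp":[-1.5,0,0],"angular":[-0.03,-0.18,0],"gripper":5},{"dp":[1.5,0,0],"angular":[0,-0.18,0],"gripper":5},{"dp":[-1.5,0,0],"angular":[0.03,0.18,0],"gripper":5}]'
python3 -m inch '[{"dp":[0,2,0],"angular":[0,0.18,0],"gripper":5},{"dp":[0,-4,0],"angular":[0,0.18,0],"gripper":5},{"dp":[2,4,0],"angular":[0,0,0],"gripper":5},{"dp":[-4,-4,0],"angular":[0,0,0],"gripper":5},{"dp":[4,4,0],"angular":[0,0,0],"gripper":5},{"dp":[-4,-2,0],"angular":[0,0,0],"gripper":5},{"dp":[4,-2,0],"angular":[0,0,0],"gripper":5},{"dp":[-4,4,0],"angular":[0,0,0],"gripper":5},{"dp":[4,-4,0],"angular":[0,0,0],"gripper":5},{"dp":[-2,2,0],"angular":[0,0,0],"gripper":5}]'
python3 -m inch '[{"dp":[0,0,2],"angular":[0,0,0],"gripper":5},{"dp":[0,0,4],"angular":[0,0,0],"gripper":5},{"dp":[0,0,4],"angular":[0,0,0],"gripper":5},{"dp":[0,0,4],"angular":[0,0,0],"gripper":5},{"dp":[0,0,0],"angular":[0,0,0],"gripper":5},{"dp":[0,0,0],"angular":[0,0,0],"gripper":5}]'
python3 d.py .51 -.005 .11 1.41 -45 0
python3 - <<'E'
from h import *
ims=[]
p=r.read_camera("top"); a=p["frame"][180:290,260:380,::-1]
q=wpic(); save(q,"wx")
u=proj(q,np.array([.51,-.005,0])); print(u)
p2=r.read_camera("scene"); b=p2["frame"][150:260,270:390,::-1]
cv2.imwrite("pics/s6.png",cv2.resize(np.hstack([a,b]),None,fx=3,fy=3,interpolation=cv2.INTER_CUBIC))
E
```

```text
clock: 22.05
tcp_pos: [0.5078, -0.0006, 0.1127]
ee_rot: [0.753, 0.517, -0.172, 0.369]
ft_force: [-0.5, -0.4, -1.0]
opening: 0.617
finger_force: 30.0
clock: 23.3
tcp_pos: [0.5105, -0.0024, 0.1134]
ee_rot: [0.708, 0.578, -0.305, 0.269]
ft_force: [-1.2, 0.2, -1.3]
opening: 0.629
finger_force: 30.0
clock: 24.05
tcp_pos: [0.5085, -0.0006, 0.2528]
ee_rot: [0.706, 0.579, -0.306, 0.269]
ft_force: [-0.8, -0.2, -1.3]
opening: 0.623
finger_force: 30.0
clock 24.05 tcp [ 0.5085 -0.0006  0.2528] z [-0.1208 -0.7336 -0.6687] y [ 0.9824 -0.1848  0.0252] F [-0.7554 -0.1975 -1.277 ] open 0.6230234108318822 29.998304648324847 q [ 0.2483  0.4722  1.67   -0.7556  1.4591  0.7168]
dp_cm [  0.2165  -0.0166 -13.8555] rot [0.0562 0.0158 0.0258] grasp pt [ 0.5078 -0.005   0.2488]
[np.float64(315.00223105500123), np.float64(-45.880970429617264)]
```

View pics/s6.png

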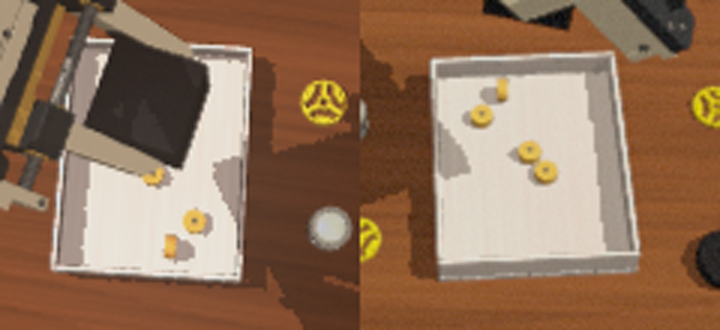

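All four brass weights are in the tray: scene half at (502,90), (482,115), (530,151) and (545,172). I'm carrying the jar to the mat and yawing the hand so it clears the boxes.

```bash
python3 -m inch '[{"dp":[-0.3,2,0],"angular":[0,0,-0.12],"gripper":5},{"dp":[-0.4,3.5,0],"angular":[0,0,-0.15],"gripper":5},{"dp":[-0.4,4,0],"angular":[0,0,-0.15],"gripper":5},{"dp":[-0.4,4,0],"angular":[0,0,-0.15],"gripper":5},{"dp":[-0.4,4,0],"angular":[0,0,-0.15],"gripper":5},{"dp":[-0.4,4,0],"angular":[0,0,-0.15],"gripper":5},{"dp":[-0.4,3.5,0],"angular":[0,0,-0.15],"gripper":5},{"dp":[0,2,0],"angular":[0,0,-0.12],"gripper":5},{"dp":[0,0,0],"angular":[0,0,-0.06],"gripper":5},{"dp":[0,0,0],"angular":[0,0,0],"gripper":5}]'
python3 d.py .4775 .2765 .15 0.2 -45 0
```

```text
clock: 25.45
tcp_pos: [0.4818, 0.2692, 0.2519]
ee_rot: [0.91, 0.079, -0.405, 0.049]
ft_force: [-0.3, 0.3, -0.5]
opening: 0.623
finger_force: 30.0
clock 25.45 tcp [0.4818 0.2692 0.2519] z [-0.7289 -0.1539 -0.6671] y [ 0.1839 -0.9826  0.0259] F [-0.254   0.3499 -0.4862] open 0.6227455391962383 29.998515732586384 q [0.37   0.7614 1.1662 0.1352 2.0442 1.7759]
dp_cm [-0.0126  0.8123 -9.7698] rot [ 0.0359 -0.0488  0.0157] grasp pt [0.4774 0.2683 0.2479]
```

```bash
python3 -m inch '[{"dp":[0,0.4,-2],"angular":[0.018,-0.024,0.008],"gripper":5},{"dp":[0,0.4,-3.5],"angular":[0.018,-0.024,0.008],"gripper":5},{"dp":[0,0,-4],"angular":[0,0,0],"gripper":5},{"dp":[0,0,-3],"angular":[0,0,0],"gripper":5},{"dp":[0,0,-2],"angular":[0,0,0],"gripper":5},{"dp":[0,0,-1],"angular":[0,0,0],"gripper":5},{"dp":[0,0,0],"angular":[0,0,0],"gripper":5}]'
python3 d.py .4775 .2765 .048 0.2 -45 0
python3 - <<'E'
from h import *
p=r.read_camera("scene"); b=p["frame"][110:240,370:530,::-1]
q=r.read_camera("top"); a=q["frame"][150:280,120:280,::-1]
cv2.imwrite("pics/s7.png",cv2.resize(np.hstack([a,b]),None,fx=2.5,fy=2.5,interpolation=cv2.INTER_CUBIC))
E
```

```text
clock: 26.32
tcp_pos: [0.4818, 0.2777, 0.0978]
ee_rot: [0.919, 0.093, -0.381, 0.038]
ft_force: [-0.5, -0.5, -0.8]
opening: 0.621
finger_force: 30.0
clock 26.325 tcp [0.4818 0.2777 0.0978] z [-0.6926 -0.1405 -0.7075] y [ 0.1996 -0.9799 -0.0008] F [-0.525  -0.4958 -0.7744] open 0.6209355043385458 29.99831786379218 q [0.3811 0.9155 1.2504 0.1296 1.7508 1.7218]
dp_cm [-0.0108 -0.0402 -4.5588] rot [-0.0009  0.0004 -0.0009] grasp pt [0.4776 0.2769 0.0936]
```

View pics/s7.png

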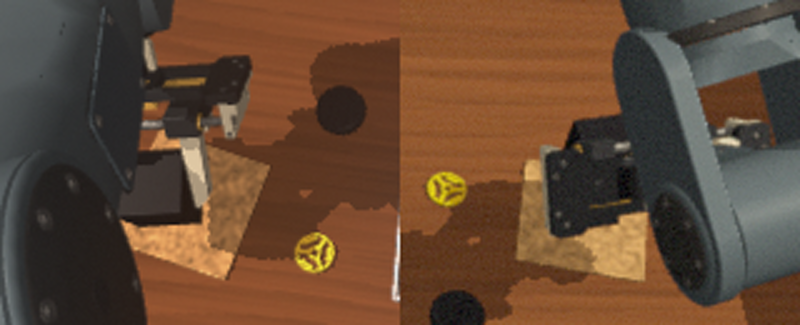

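```bash
python3 -m inch '[{"dp":[0,0,-1.5],"angular":[0,0,0],"gripper":5},{"dp":[0,0,-1.5],"angular":[0,0,0],"gripper":5},{"dp":[0,0,-0.7],"angular":[0,0,0],"gripper":5},{"dp":[0,0,-0.3],"angular":[0,0,0],"gripper":5},{"dp":[0,0,0],"angular":[0,0,0],"gripper":5},{"dp":[0,0,0],"angular":[0,0,0],"gripper":5}]'
python3 -m inch '[{"dp":[0,0,-0.1],"angular":[0,0,0],"gripper":5},{"dp":[0,0,0],"angular":[0,0,0],"gripper":5}]'
```

```text
clock: 27.18
tcp_pos: [0.4819, 0.2778, 0.0582]
ee_rot: [0.919, 0.093, -0.38, 0.038]
ft_force: [0.0, -0.3, -0.9]
opening: 0.625
finger_force: 30.0
clock: 27.42
tcp_pos: [0.4817, 0.2777, 0.0569]
ee_rot: [0.919, 0.093, -0.38, 0.038]
ft_force: [0.2, 0.2, -1.1]
opening: 0.622
finger_force: 30.0
```

Grasp z is now 0.053 and I expect contact near 0.046.

```bash
python3 -m inch '[{"dp":[0,0,-0.2],"angular":[0,0,0],"gripper":5},{"dp":[0,0,-0.15],"angular":[0,0,0],"gripper":5},{"dp":[0,0,0],"angular":[0,0,0],"gripper":5}]'
python3 -m inch '[{"dp":[0,0,-0.1],"angular":[0,0,0],"gripper":5},{"dp":[0,0,0],"angular":[0,0,0],"gripper":5}]'
python3 -m inch '[{"dp":[0,0,-0.1],"angular":[0,0,0],"gripper":5},{"dp":[0,0,0],"angular":[0,0,0],"gripper":5}]'
```

```text
clock: 27.8
tcp_pos: [0.4817, 0.2777, 0.0531]
ee_rot: [0.919, 0.093, -0.381, 0.038]
ft_force: [1.3, -0.3, -0.8]
opening: 0.623
finger_force: 30.0
clock: 28.05
tcp_pos: [0.4817, 0.2777, 0.0523]
ee_rot: [0.919, 0.093, -0.381, 0.038]
ft_force: [-1.1, 0.7, -0.2]
opening: 0.625
finger_force: 30.0
clock: 28.3
tcp_pos: [0.4817, 0.2777, 0.0513]
ee_rot: [0.919, 0.093, -0.38, 0.038]
ft_force: [-0.6, -0.4, -1.7]
opening: 0.62
finger_force: 30.0
```

```bash
for i in 1; do python3 -m inch '[{"dp":[0,0,-0.1],"angular":[0,0,0],"gripper":5},{"dp":[0,0,0],"angular":[0,0,0],"gripper":5}]'; done
python3 -m inch '[{"dp":[0,0,-0.1],"angular":[0,0,0],"gripper":5},{"dp":[0,0,0],"angular":[0,0,0],"gripper":5}]'
```

```text
clock: 28.55
tcp_pos: [0.4817, 0.2777, 0.0502]
ee_rot: [0.919, 0.093, -0.381, 0.038]
ft_force: [0.4, 0.2, -1.1]
opening: 0.622
finger_force: 30.0
clock: 28.8
tcp_pos: [0.4817, 0.2777, 0.0493]
ee_rot: [0.919, 0.093, -0.38, 0.038]
ft_force: [0.8, -0.3, -1.0]
opening: 0.622
finger_force: 30.0
```

```bash
python3 -m inch '[{"dp":[0,0,-0.1],"angular":[0,0,0],"gripper":5},{"dp":[0,0,0],"angular":[0,0,0],"gripper":5}]'
python3 -m inch '[{"dp":[0,0,-0.1],"angular":[0,0,0],"gripper":5},{"dp":[0,0,0],"angular":[0,0,0],"gripper":5}]'
```

```text
clock: 29.05
tcp_pos: [0.4818, 0.2777, 0.049]
ee_rot: [0.919, 0.093, -0.381, 0.038]
ft_force: [-0.1, -0.6, 5.7]
opening: 0.621
finger_force: 30.0
clock: 29.3
tcp_pos: [0.4818, 0.2777, 0.0489]
ee_rot: [0.919, 0.093, -0.381, 0.038]
ft_force: [-0.2, -0.6, 12.6]
opening: 0.624
finger_force: 30.0
```

```bash
python3 -m inch '[{"dp":[0,0,0.12],"angular":[0,0,0],"gripper":5},{"dp":[0,0,0],"angular":[0,0,0],"gripper":5.7},{"dp":[0,0,0],"angular":[0,0,0],"gripper":6},{"dp":[0,0,0],"angular":[0,0,0],"gripper":6.5},{"dp":[0,0,0],"angular":[0,0,0],"gripper":9.3},{"dp":[0,0,0],"angular":[0,0,0],"gripper":9.3},{"dp":[0,0,0],"angular":[0,0,0],"gripper":9.3}]'
python3 -m inch '[{"dp":[0.7,0.14,0.7],"angular":[0,0,0],"gripper":9.3},{"dp":[2.1,0.42,2.1],"angular":[0,0,0],"gripper":9.3},{"dp":[2.1,0.42,2.1],"angular":[0,0,0],"gripper":9.3},{"dp":[2.1,0.42,2.1],"angular":[0,0,0],"gripper":9.3},{"dp":[1.5,0.3,3],"angular":[0,0,0],"gripper":9.3},{"dp":[0,0,4],"angular":[0,0,0],"gripper":9.3},{"dp":[0,0,4],"angular":[0,0,0],"gripper":9.3},{"dp":[0,0,0],"angular":[0,0,0],"gripper":9.3}]'
python3 - <<'E'
from h import *
p=wpic(); save(p,"w8")
q=r.read_camera("scene"); save(q,"s8")
q=r.read_camera("top"); save(q,"t8")
a=cv2.resize(cv2.imread("pics/w8.png"),None,fx=.6,fy=.6); b=cv2.imread("pics/s8.png")[100:340,130:530]
cv2.imwrite("pics/v8.png",np.hstack([a,b]))
E
```

```text
clock: 30.18
tcp_pos: [0.4817, 0.2777, 0.0485]
ee_rot: [0.919, 0.093, -0.38, 0.038]
ft_force: [0.4, -0.1, -0.1]
opening: 0.966
finger_force: 0.0
clock: 31.18
tcp_pos: [0.5678, 0.295, 0.2323]
ee_rot: [0.921, 0.093, -0.378, 0.037]
ft_force: [-0.5, 0.4, -0.7]
opening: 1.0
finger_force: 0.0
```

View pics/v8.png

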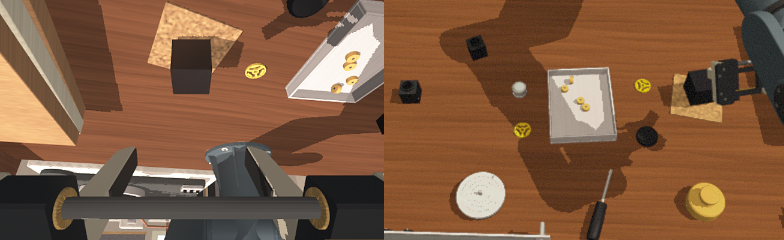

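The jar stands neck down on the mat at (190,65), the four weights are in the tray at (565-590, 78-108), and the other things look undisturbed. I'm handing in.

```bash
python3 -c "
from cell import r
print(r.sign_off())"
```

```text
the job is handed in; nothing more can be done
None
```

I emptied the jar into the tray, with all four brass weights seen there, and left it standing neck down on the cork mat with the gripper clear; I handed the job in at about 31 s.

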